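# Hang a slide carrier on a lipped draining rail and run it home

## Task

Hang the slide carrier on the draining stand: take it by its grip, lift its hooked foot over the front lip of the rail at the open left-hand end and lower it until the foot sits on the bottom of the channel. Then, keeping it down, slide it to the right under the keeper until it is fully home against the end stop, and let go so that it hangs there upright and at rest. The slides are glass, so do not drop, knock or jam the carrier against the stand (never harder than 25 N), and leave the flask, the Petri dish and the small bottle where they are.

Things in the scene. Friction and masses are not known exactly. Their poses are not given: they have to be found in the camera images.
- carrier: Steel slide carrier, 0.24-0.39 kg, standing on the bench at the left. Origin: centre of the underside; y along the slides, z up. Basket 52 (x) x 86 (y) x 50 high. On its -x side a strap (22 wide, x -30 to -26) rises to a level crown (z 162-167, x -30 to +7, 22 wide), which carries the hook below and a grey grip above. Between basket and hook (z 50-135) it is open to +x.
- carrier_grip (a point): Where to pinch from above: centre of the grey grip block, 14 (x) x 30 (y) mm, z 167 to 209 of the carrier; this point is at x 0, y 0, z 195. Pinch across the 14 mm and keep the fingertips clear of the 37 mm long crown, whose top is at z 167, 28 below this point.
- carrier_foot (a point): Centre of the underside of the L-shaped hook foot (carrier x 0, y 0, z 135). From the crown a neck (x -6.5 to -1.5, 24 wide in y) comes down to the foot: x -6.5 to +6.5, 24 in y, 6 thick; its toe points to +x.
- drain_stand: Fixed stand: drip tray 150 x 320 x 14 (x -70 to +80) with two rods (x +60, y +-117, 200 high), on which an aluminium channel rail is clamped. Origin: underside, below the middle of the channel; x away from the robot, y along the rail, +y left, z up. The rail's height is set anew each time: channel floor 165 to 189 above the origin; no reading gives it, find it by touch. It does not yield.
- stand_load (a point): Point at the underside of the stand, straight below the middle of the open loading part (stand x 0, y +65). The channel here is open above from y +15 to +122. Section, same along the rail: clear width 22 (x -11 to +11), front lip x -14 to -11 rising 12 above the floor, back wall x +11 to +14 rising 26, floor 3 thick. Clamps lie behind the rail.
- stand_keeper (a point): Point at the stand's underside below the keeper's mouth (stand x 0, y 0). For y -115 to 0 a keeper flange covers the rear part of the channel (x -2 to +11), underside 12 above the floor, folded top 26 above it; its mouth is flared from y 0 to +15. The neck passes in front of it, the toe below it: foot on the floor or up to 4 higher, foot centre between x -4.5 (touching the lip) and -1.
- stand_stop (a point): Point at the stand's underside below where the foot's centre is when it touches the end stop (stand x 0, y -103). The stop is a rubber-faced block, y -125 to -115, 21 high, closing the right end of the channel.
- flask: Conical flask, 63 x 63 x 109 mm, bystander in front of the stand on the right; origin at its underside.
- dish: Petri dish, 63 mm across, 15 high, bystander near the front edge of the bench; origin at its underside.
- stain_bottle: Small bottle with a blue cap, 46 x 46 x 86 mm, bystander behind the carrier; origin at its underside.
Not all that is in view belongs to the job. There is more than one size of the carrier; the job needs the smaller.

How it is judged:
By the outcome, as a careful person would: the job done as asked, in the order asked, and still so for the second after the job is handed in, with the robot touching nothing.
It also fails if it takes over 67 s, if anything falls off the work surface, if the arm or the gripper's body presses on something with over 40 N, if the wrist force passes 120 N, or if a joint passes its speed limit or range.

## Robot

A 6-joint arm with a two-finger parallel gripper is mounted at the origin on a cart in front of the work surface, level with it; the furniture and walls round the work are solid. World frame = base frame: x ahead of the robot, y to its left, z up, the work surface at z = 0. Lengths are in m, angles in degrees, forces in N, time in s.
With the tool pointing down it reaches from about 0.35 to 0.95 m from the base axis. Payload 17.4 kg.
Tool frame: the origin (TCP) lies at the very end of the fingers, on their centre line; the grasp point (between the pads) lies pinch_z behind it (pinch_z is the distance from the TCP to the grasp point, in m); z points along the fingers, y is the line along which they close (so a half turn about z gives the same grasp; the last joint's range is limited). The gripper opens to 93 mm and grips with 3 to 60 N. Pads are 15 mm wide; open, the fingers measure 128 mm over their backs; the gripper's body (75 mm by 188 mm) begins 65 mm behind the grasp point.
Start: joints at [-77.51, 6.646, 82.598, -0, 90.757, -2.166], TCP at [0.171, -0.653, 0.219] pointing down, gripper open.
Joint ranges: [-162.19, 162.19], [-47.58, 125.68], [4.15, 143.07], [-65.23, 245.23], [0.69, 171.88], [-170.13, 170.13]. Speed limits (degrees/s): [108.29, 108.29, 127.2, 180, 180, 180].

## Interface

Orientations are given as a 3x3 rotation matrix whose columns are the frame's x, y, z axes.
In Python, from rig import get_state, read_camera, camera_info, job_done, pinch_z gives the robot as it stands. The module is installed in compiled form; this text tells all that it offers.
- The arm moves only by the tool play_rows, never from a script. Its argument "deltas" is a list of rows, each a list of 4 numbers: the shift along the tool's x, y, z in m, then the turn about the tool's z in degrees. In form: [[x, y, z, turn], ...]. A call has exactly 10 rows; each row is the pose to reach, as a shift and turn from the pose commanded when the call began, along the tool's axes at that moment; what a row does not reach only later rows make up. A row lasts 1/10 s, in which the tool goes at most 50 mm and 8.59 degrees, less where a joint would pass 70% of its speed; a pose out of reach is approached as far as the arm can. A call with a gripper value outside its range is refused whole. "claw" is the opening, from 0 (shut) to 1 (fully open), set as the call begins (left out, the last holds). The fingers move at their own pace and stop on an object; "squeeze" is the grip in N (left out, the last holds). Time passes only in rows, so rows that repeat a pose let the fingers close, or fill a call up. It gives the time, the measured TCP pose, the force, the opening and the grip force at its end, in the units of the state.
- get_state(): the state, without advancing time (a new reading comes with each control period).
- read_camera(name): name is "scene" or "side" or "wrist"; returns the picture (384x512x3 uint8, red, green, blue); there is no depth.
- camera_info(name): a dict with "fov_y" (degrees; the focal length in pixels is half the picture's height over the tangent of half this angle, whatever the lens; pixels are square), "cx", "cy" (the principal point, pixels), "R" (3x3) and "t" (3): a world point X has camera coordinates R X + t; the wrist camera has in their place "T_tool_cam" (4x4, takes a point from camera to tool coordinates, whose origin is the TCP and whose axes are the flange's). Camera axes: x right, y down, z forward; pixel columns grow to the right and rows downward; lengths in m; the calibration is good to about 2 mm. A picture is of the moment at which its call begins: read the wrist's pose just before it. camera_info takes no time and is no camera call.
- job_done(): hands the job in; it is judged then, once.
The state is a dict: "time": time; "joints": joint angles; "joint_vel": joint speeds; "joint_efforts": joint torques, N m; "eef_pos": TCP position; "tcp_rot": TCP orientation; "ft_force": force on the tool from outside, world axes, zero at the start; "ft_torque": the same for the moment, N m; "gripper_width": finger opening in m; "grip_force": force on a finger pad.
Only numpy, scipy, OpenCV 4.12 (cv2) and the standard library are available. Lean on these libraries where they do the work, as an engineer would, in place of code of your own. Each camera call takes 0.05 s, during which the arm holds its last target. There are 200 camera calls.

## Working session

There is one attempt and no reset: what is moved stays moved. The work goes in short steps, Python scripts to look and compute and a tool call to move; the robot and the scene stay as the last step left them, time stands still between calls to the robot, and variables do not carry over. Pictures are saved under pics/ and viewed, at most 10 in all, crops included, and the job is handed in when it is done.

Besides the shell and the picture viewer there is one more tool, called after ">>>" as a command line: name --pt "numbers of a row" for each row, then --argument value for the rest. play_rows: Moves the arm, as the interface text tells. Its arguments: {"type":"object","properties":{"deltas":{"type":"array","items":{"type":"array","items":{"type":"number"}}},"claw":{"type":"number"},"squeeze":{"type":"number"}},"required":["deltas"]}

```bash
mkdir -p pics; python3 - <<'E'
from rig import *
import cv2,numpy as np
s=get_state();print(s['time'],s['eef_pos'],np.round(s['tcp_rot'],3).tolist(),s['ft_force'],s['gripper_width'],pinch_z)
for n in('scene','side'):
    im=read_camera(n);cv2.imwrite(f'pics/{n}0.png',im[...,::-1]);c=camera_info(n);print(n,c['fov_y'],c['cx'],c['cy'],np.round(c['R'],3).tolist(),np.round(c['t'],3))
    print(-np.array(c['R']).T@np.array(c['t']))
print(camera_info('wrist'))
E
```

```text
0.0 [ 0.1707272  -0.65284701  0.21790716] [[0.967, 0.253, -0.0], [0.253, -0.967, 0.001], [0.0, -0.001, -1.0]] [ 0.08048174 -0.39709613  0.18370132] 0.09331544107344407 0.0188
scene 43.589928296969795 254.3446905584734 188.10437363722863 [[0.882, -0.471, -0.016], [-0.369, -0.669, -0.645], [0.293, 0.575, -0.764]] [-0.433  0.276  1.272]
[ 0.11060633 -0.75058569  1.14225465]
side 49.22669374303227 254.5723154416576 192.62474577287622 [[-0.896, -0.443, -0.001], [-0.159, 0.323, -0.933], [0.414, -0.836, -0.361]] [0.467 0.2   1.017]
[0.02990787 0.99213842 0.55364716]
{'fov_y': 67.4673231663565, 'cx': 250.83644276816742, 'cy': 187.87782595554913, 'T_tool_cam': array([[-7.45867746e-04, -9.53507166e-01, -3.01369420e-01,
         8.32538655e-02],
       [ 9.99999685e-01, -7.93304808e-04,  3.50211695e-05,
        -2.61482778e-04],
       [-2.72470746e-04, -3.01369299e-01,  9.53507458e-01,
        -1.66067541e-01],
       [ 0.00000000e+00,  0.00000000e+00,  0.00000000e+00,
         1.00000000e+00]])}
```

View pics/scene0.png

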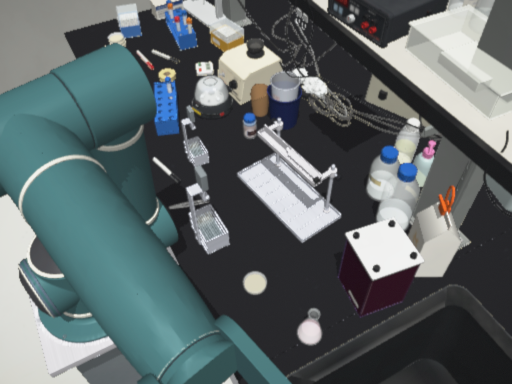

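View pics/side0.png

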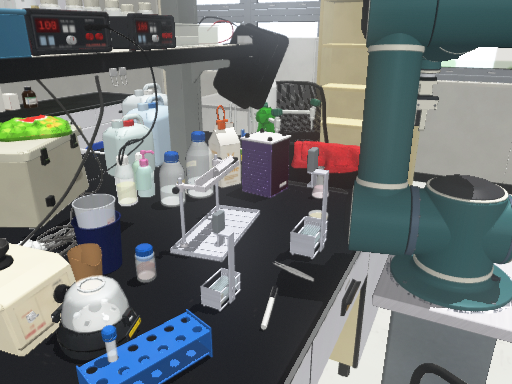

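The scene view shows two carriers: one near (197,150), next to the blue-capped bottle, and one near (210,230), closer to the robot. In the side view they are at (222,285) and (310,235). The stand is at (290,185) in the scene view, the dish at (255,283) and the flask at (310,328). I'll crop closer to tell the carriers apart.

```bash
python3 - <<'E'
import cv2,numpy as np
a=cv2.imread('pics/scene0.png')[100:265,150:350];b=cv2.imread('pics/side0.png')[130:320,170:345]
a=cv2.resize(a,None,fx=2.4,fy=2.4,interpolation=cv2.INTER_CUBIC);b=cv2.resize(b,None,fx=1.8,fy=1.8,interpolation=cv2.INTER_CUBIC)
o=np.zeros((600,800,3),np.uint8);o[:a.shape[0],:a.shape[1]]=a;o[:b.shape[0],485:485+b.shape[1]]=b[:,:315];cv2.imwrite('pics/crop0.png',o)
E
```

```text
(no output)
```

View pics/crop0.png

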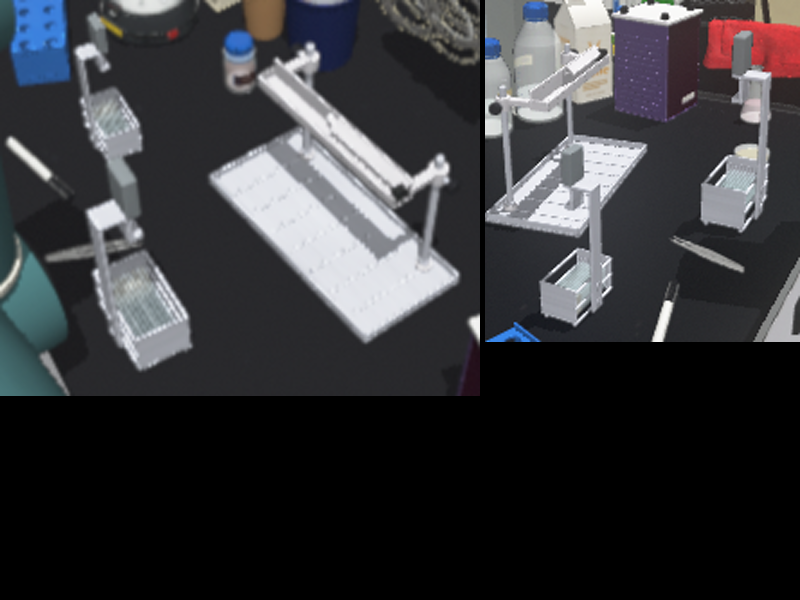

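Candidates for the carrier:
- A: grip at scene (190,114) and side (218,221), next to the blue-capped bottle.
- B: grip at scene (201,178) and side (313,160).

I'll triangulate both, plus the tray corners, to check the sizes.

```bash
cat > h.py <<'E'
from rig import *
import numpy as np,cv2
def ray(n,px,pose=None):
    c=camera_info(n);f=192/np.tan(np.radians(c['fov_y']/2))
    d=np.array([(px[0]-c['cx'])/f,(px[1]-c['cy'])/f,1.])
    if n=='wrist':
        p,R=pose;T=np.array(c['T_tool_cam']);return np.array(p)+np.array(R)@T[:3,3],np.array(R)@T[:3,:3]@d
    R=np.array(c['R']);return -R.T@np.array(c['t']),R.T@d
def plane(n,px,z,pose=None):
    o,d=ray(n,px,pose);return o+d*(z-o[2])/d[2]
def tri(*rs):
    A=np.zeros((3,3));b=np.zeros(3)
    for o,d in rs:
        d=d/np.linalg.norm(d);P=np.eye(3)-np.outer(d,d);A+=P;b+=P@o
    x=np.linalg.solve(A,b);return x,[np.linalg.norm(np.cross(x-o,d/np.linalg.norm(d))) for o,d in rs]
def proj(n,X,pose=None):
    c=camera_info(n);f=192/np.tan(np.radians(c['fov_y']/2))
    if n=='wrist':
        p,R=pose;T=np.array(c['T_tool_cam']);q=T[:3,:3].T@(np.array(R).T@(np.array(X)-p)-T[:3,3])
    else: q=np.array(c['R'])@X+np.array(c['t'])
    return np.array([c['cx']+f*q[0]/q[2],c['cy']+f*q[1]/q[2]])
E
python3 - <<'E'
from h import *
np.set_printoptions(precision=4,suppress=True)
print('A',tri(ray('scene',(190.4,113.8)),ray('side',(218.3,220.5))))
print('B',tri(ray('scene',(201,178)),ray('side',(312.8,160.5))))
K=[plane('scene',p,0.014) for p in((237.5,175),(302.9,240.8),(340.8,216.7),(277,154))]
for i in range(4):print(K[i],np.linalg.norm(K[i]-K[(i+1)%4]),np.degrees(np.arctan2(*(K[(i+1)%4]-K[i])[1::-1])))
C=lambda p:(p[0]/2.4+150,p[1]/2.4+100)
for p in((87,107),(110,153),(142,137),(117,90)):print('A rim',plane('scene',C(p),0.05))
for p in((105,293),(135,350),(190,318),(150,255)):print('B rim',plane('scene',C(p),0.06))
E
```

```text
A (array([0.4469, 0.3189, 0.1871]), [np.float64(0.00015348290528377753), np.float64(0.0001534829052837832)])
B (array([0.3513, 0.0146, 0.2479]), [np.float64(0.0019032066887366887), np.float64(0.0019032066887367067)])
[0.5227 0.1717 0.014 ] 0.31401566881870385 -80.98578103017061
[ 0.5719 -0.1384  0.014 ] 0.1425500563467511 7.502522265081735
[ 0.7133 -0.1198  0.014 ] 0.31321054369439605 96.58124953803444
[0.6774 0.1913 0.014 ] 0.1558718215985137 -172.7681384424552
A rim [0.4238 0.3402 0.05  ]
A rim [0.4169 0.2472 0.05  ]
A rim [0.4654 0.2532 0.05  ]
A rim [0.4726 0.3508 0.05  ]
B rim [0.3195 0.036  0.06  ]
B rim [ 0.3175 -0.0527  0.06  ]
B rim [ 0.3907 -0.0433  0.06  ]
B rim [0.3891 0.0617 0.06  ]
```

A's grip centre is at z 0.187 (188 expected for the specified size). B's is at 0.248, so B is the larger carrier and **A is the right one**. Setting out to a point above it.

>>> play_rows --pt "0.03 -0.016 -0.025 -4" --pt "0.07 -0.037 -0.05 -8" --pt "0.11 -0.058 -0.07 -12" --pt "0.15 -0.08 -0.09 -16" --pt "0.19 -0.1 -0.11 -20" --pt "0.23 -0.122 -0.13 -24" --pt "0.27 -0.144 -0.15 -28" --pt "0.31 -0.165 -0.165 -32" --pt "0.35 -0.187 -0.18 -36" --pt "0.39 -0.21 -0.19 -40" --claw 1

```text
time: 1.1
eef_pos: [0.4961, -0.3497, 0.4096]
tcp_rot: [[0.576, 0.817, 0.001], [0.817, -0.576, -0.0], [-0.0, 0.001, -1.0]]
ft_force: [-0.0, -0.7, 0.5]
gripper_width: 0.0927
grip_force: 0.0
```

>>> play_rows --pt "0.038 -0.028 0 -4" --pt "0.076 -0.055 0 -8" --pt "0.114 -0.083 0 -12" --pt "0.152 -0.11 0 -16" --pt "0.19 -0.138 0 -19" --pt "0.228 -0.165 0 -22" --pt "0.266 -0.193 0 -25" --pt "0.304 -0.22 0 -27" --pt "0.342 -0.248 0 -29" --pt "0.38 -0.276 0 -31"

```text
time: 2.1
eef_pos: [0.4891, 0.1203, 0.4085]
tcp_rot: [[0.074, 0.997, 0.0], [0.997, -0.074, -0.0], [-0.0, 0.0, -1.0]]
ft_force: [1.1, 0.2, -0.0]
gripper_width: 0.0932
grip_force: 0.0
```

```bash
python3 - <<'E'
from h import *
import pickle
s=get_state();im=read_camera('wrist');cv2.imwrite('pics/w1.png',im[...,::-1]);pickle.dump((s['eef_pos'],s['tcp_rot']),open('w1.p','wb'))
E
```

>>> play_rows --pt "0.03 -0.009 0.01 0" --pt "0.06 -0.018 0.02 0" --pt "0.09 -0.027 0.03 0" --pt "0.12 -0.036 0.04 0" --pt "0.15 -0.046 0.05 0" --pt "0.176 -0.055 0.05 0" --pt "0.176 -0.055 0.05 0" --pt "0.176 -0.055 0.05 0" --pt "0.176 -0.055 0.05 0" --pt "0.176 -0.055 0.05 0"

```text
time: 3.15
eef_pos: [0.4484, 0.2973, 0.3588]
tcp_rot: [[0.077, 0.997, 0.0], [0.997, -0.077, 0.0], [0.0, 0.0, -1.0]]
ft_force: [0.1, -0.0, -0.1]
gripper_width: 0.0928
grip_force: 0.0
```

```bash
python3 - <<'E'
from h import *
import pickle
s=get_state();im=read_camera('wrist');cv2.imwrite('pics/w2.png',im[...,::-1]);pickle.dump((s['eef_pos'],s['tcp_rot']),open('w2.p','wb'))
a=cv2.imread('pics/w1.png');b=im[...,::-1]
o=np.zeros((600,800,3),np.uint8);o[:300,:400]=cv2.resize(a,(400,300));o[300:,:400]=0
cv2.imwrite('pics/w12.png',np.hstack([cv2.resize(a,(400,300)),cv2.resize(b,(400,300))]))
cv2.imwrite('pics/w2big.png',cv2.resize(b,(768,576),interpolation=cv2.INTER_CUBIC))
cv2.imwrite('pics/w1big.png',cv2.resize(a,(768,576),interpolation=cv2.INTER_CUBIC))
E
```

```text
(no output)
```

View pics/w2big.png

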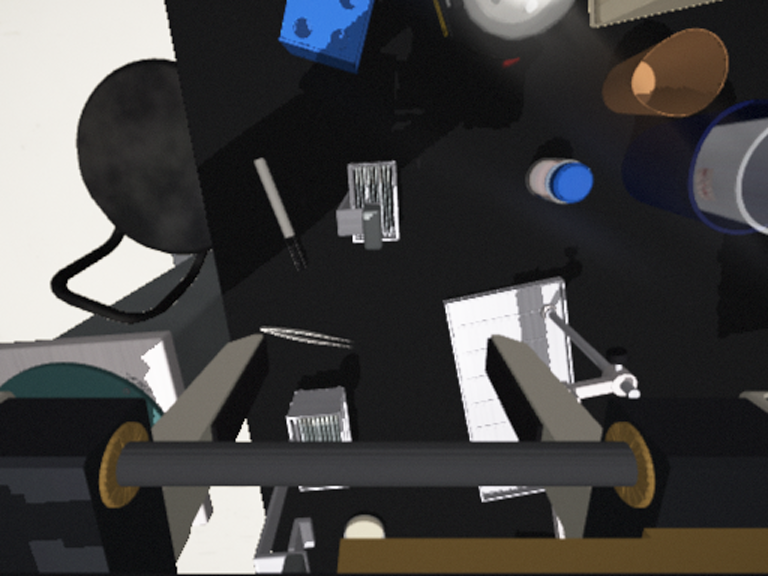

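View pics/w1big.png

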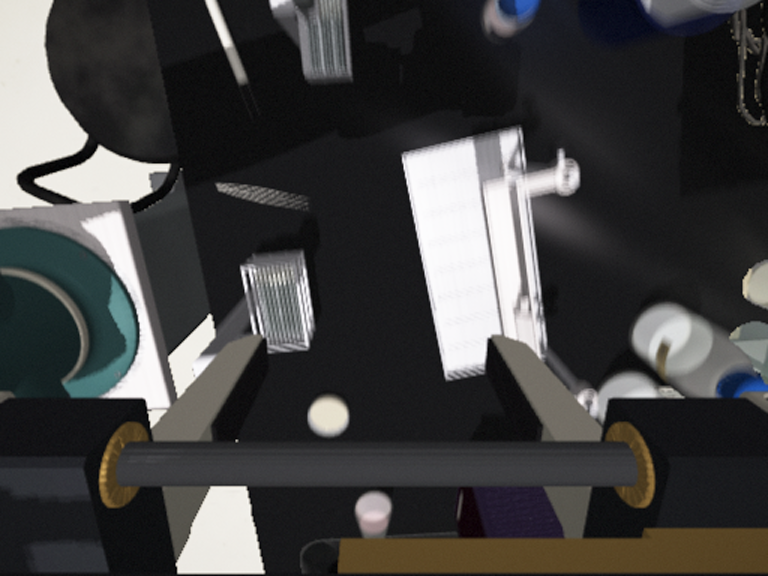

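w2 shows carrier A straight ahead: grip top at about (373,228) in the 768 picture, crown at (348,220), basket from (348,162) to (398,242), and the bottle at (570,182). w1 shows the stand: tray corners at (402,154), (521,127) and (447,380), and the rail running from (488,183) to (545,350).

```bash
python3 - <<'E'
from h import *
import pickle
np.set_printoptions(precision=4,suppress=True)
a=cv2.imread('pics/w2.png')[95:175,210:290];cv2.imwrite('pics/c1.png',np.hstack([cv2.resize(a,(400,400),interpolation=cv2.INTER_CUBIC),cv2.resize(cv2.imread('pics/w1.png')[80:260,260:440],(400,400),interpolation=cv2.INTER_CUBIC)]))
w2=pickle.load(open('w2.p','rb'));w1=pickle.load(open('w1.p','rb'))
print(plane('wrist',(373/1.5,228/1.5),.209,w2))
for p in ((348,162),(397,160),(398,240)):print(plane('wrist',(p[0]/1.5,p[1]/1.5),.05,w2))
for p in ((402,154),(521,127),(447,380)):print(plane('wrist',(p[0]/1.5,p[1]/1.5),.014,w1))
E
```

```text
[0.4469 0.3236 0.209 ]
[0.4228 0.3669 0.05  ]
[0.4748 0.3649 0.05  ]
[0.4704 0.2787 0.05  ]
[0.5256 0.1917 0.014 ]
[0.6728 0.2124 0.014 ]
[ 0.5734 -0.1314  0.014 ]
```

View pics/c1.png

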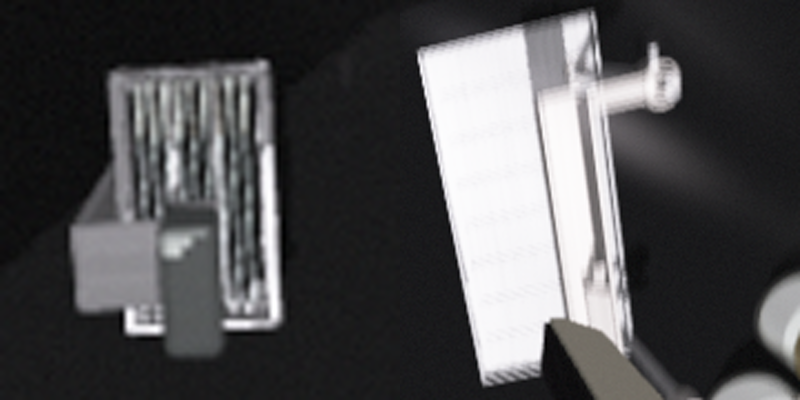

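Carrier A is at about (0.4468, 0.3222), yaw about -2.7°. The grip-top and basket measurements agree. w1 was taken while the arm was still moving, so I'll take the stand position from w2 and the scene view. Descending to the grip now.

>>> play_rows --pt "0.01 -0.0015 0.01 -0.8" --pt "0.0248 -0.0035 0.03 -1.5" --pt "0.0248 -0.0035 0.065 -1.5" --pt "0.0248 -0.0035 0.1 -1.5" --pt "0.0248 -0.0035 0.13 -1.5" --pt "0.0248 -0.0035 0.155 -1.5" --pt "0.0248 -0.0035 0.17 -1.5" --pt "0.0248 -0.0035 0.178 -1.5" --pt "0.0248 -0.0035 0.181 -1.5" --pt "0.0248 -0.0035 0.181 -1.5" --claw 1

```text
time: 4.2
eef_pos: [0.4467, 0.3233, 0.1782]
tcp_rot: [[0.05, 0.999, 0.001], [0.999, -0.05, 0.0], [0.0, 0.001, -1.0]]
ft_force: [-0.8, -0.2, 0.4]
gripper_width: 0.093
grip_force: 0.0
```

```bash
python3 - <<'E'
from h import *
import pickle
np.set_printoptions(precision=4,suppress=True)
w2=pickle.load(open('w2.p','rb'))
for p in ((444,300),(565,278),(482,500)):print(plane('wrist',(p[0]/1.5,p[1]/1.5),.014,w2))
s=get_state();im=read_camera('wrist');cv2.imwrite('pics/w3.png',im[...,::-1]);print(s['eef_pos'])
im=read_camera('side');b=im[100:300,140:340,::-1];
cv2.imwrite('pics/c3.png',np.hstack([cv2.resize(cv2.imread('pics/w3.png'),(400,300)),cv2.resize(b,(300,300))]))
E
```

```text
[0.5247 0.1896 0.014 ]
[0.6752 0.2069 0.014 ]
[ 0.5713 -0.1298  0.014 ]
[0.4467 0.3233 0.1782]
```

View pics/c3.png

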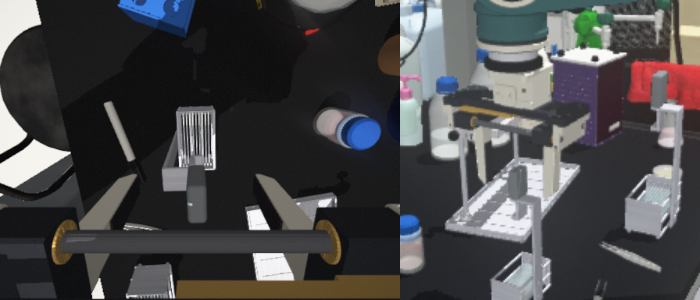

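The grip sits between the fingers at tip depth: wrist (197,190) in the half picture, side crop (517,180). Closing now.

>>> play_rows --pt "0 0 0.002 0" --pt "0 0 0.002 0" --pt "0 0 0.002 0" --pt "0 0 0.002 0" --pt "0 0 0.002 0" --pt "0 0 0.002 0" --pt "0 0 0.002 0" --pt "0 0 0.002 0" --pt "0 0 0.002 0" --pt "0 0 0.002 0" --claw 0 --squeeze 40

```text
time: 5.3
eef_pos: [0.4465, 0.3231, 0.1757]
tcp_rot: [[0.05, 0.999, -0.0], [0.999, -0.05, 0.0], [0.0, -0.0, -1.0]]
ft_force: [0.5, 0.7, -0.1]
gripper_width: 0.0172
grip_force: 0.0
```

>>> play_rows --pt "0 0 0 0" --pt "0 0 0 0" --pt "0 0 0 0" --pt "0 0 0 0" --pt "0 0 0 0" --pt "0 0 -0.001 0" --pt "0 0 -0.003 0" --pt "0 0 -0.006 0" --pt "0 0 -0.01 0" --pt "0 0 -0.015 0"

```text
time: 6.3
eef_pos: [0.4465, 0.3231, 0.1909]
tcp_rot: [[0.05, 0.999, -0.0], [0.999, -0.05, -0.0], [-0.0, -0.0, -1.0]]
ft_force: [0.2, 0.2, -4.4]
gripper_width: 0.0139
grip_force: 39.8
```

Lifted, weight about 4 N. Moving to the pre-entry pose in front of the rail's open end.

>>> play_rows --pt "0 0 -0.015 0" --pt "0 0 -0.035 0" --pt "-0.005 0.003 -0.055 0" --pt "-0.02 0.012 -0.067 -1" --pt "-0.045 0.027 -0.07 -2" --pt "-0.075 0.045 -0.07 -4" --pt "-0.105 0.064 -0.07 -6" --pt "-0.135 0.082 -0.07 -8" --pt "-0.16 0.098 -0.07 -9.5" --pt "-0.18 0.11 -0.07 -11"

```text
time: 7.3
eef_pos: [0.5482, 0.1362, 0.2619]
tcp_rot: [[-0.142, 0.99, 0.001], [0.99, 0.142, 0.0], [-0.0, 0.001, -1.0]]
ft_force: [0.5, 0.6, -3.5]
gripper_width: 0.0136
grip_force: 39.8
```

>>> play_rows --pt "-0.015 0.005 0 0" --pt "-0.028 0.01 0 0" --pt "-0.037 0.014 0 0" --pt "-0.041 0.015 0 0" --pt "-0.041 0.015 0 0" --pt "-0.041 0.015 0 0" --pt "-0.041 0.015 0 0" --pt "-0.041 0.015 0 0" --pt "-0.041 0.015 0 0" --pt "-0.041 0.015 0 0"

```text
time: 8.3
eef_pos: [0.5681, 0.0995, 0.2607]
tcp_rot: [[-0.142, 0.99, -0.0], [0.99, 0.142, 0.0], [0.0, -0.0, -1.0]]
ft_force: [-0.6, 0.2, -2.7]
gripper_width: 0.014
grip_force: 39.8
```

```bash
python3 - <<'E'
from h import *
import pickle
s=get_state();w=(s['eef_pos'],s['tcp_rot']);pickle.dump(w,open('w4.p','wb'));print(s['eef_pos'],s['ft_force'])
im=read_camera('wrist')[...,::-1];cv2.imwrite('pics/w4.png',im)
sd=read_camera('side')[...,::-1];cv2.imwrite('pics/s4.png',sd)
o=np.zeros((600,800,3),np.uint8);o[:330,:440]=cv2.resize(im,(440,330))
o[:330,440:]=cv2.resize(sd[120:285,160:340],(360,330),interpolation=cv2.INTER_CUBIC)
sc=cv2.imread('pics/scene0.png')[110:200,240:350];o[330:600,:330]=cv2.resize(sc,(330,270),interpolation=cv2.INTER_CUBIC)
s0=cv2.imread('pics/side0.png')[145:235,165:275];o[330:600,340:670]=cv2.resize(s0,(330,270),interpolation=cv2.INTER_CUBIC)
cv2.imwrite('pics/c4.png',o)
E
```

```text
[0.56805313 0.09953504 0.26065528] [-0.59428107  0.21347099 -2.66869756]
```

View pics/c4.png

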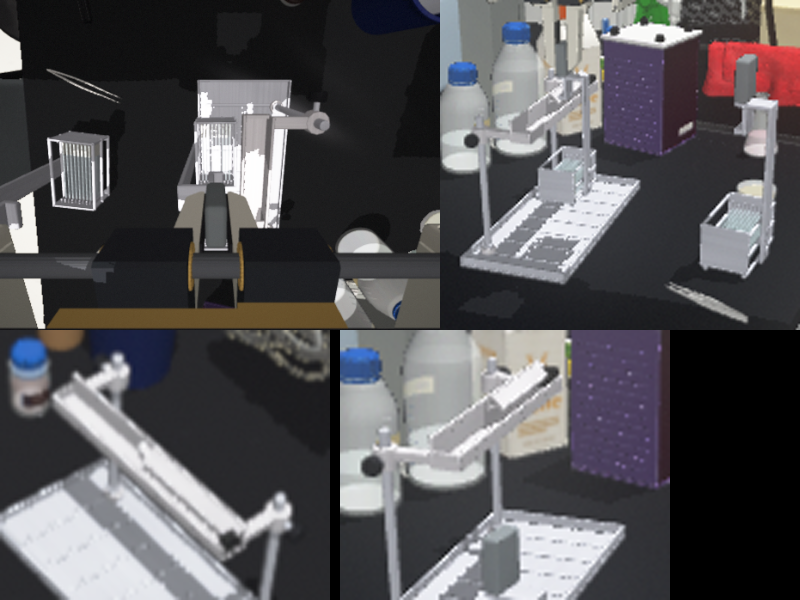

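The composite shows the carrier held in front of the stand. In the wrist view its basket is at (215,150) and the rail's left end at (243–270,113). In the scene crop the lip corner is near (55,393) and the back-wall corner near (78,377). In the side crop they are near (463,450) and (432,432). Triangulating the rail end.

```bash
python3 - <<'E'
from h import *
import pickle
np.set_printoptions(precision=4,suppress=True)
w=pickle.load(open('w4.p','rb'));k=512/440
L=dict(sc=ray('scene',(258.3,131)),sd=ray('side',(206,185)),w=ray('wrist',(243*k,114*k),w))
B=dict(sc=ray('scene',(266,125.7)),sd=ray('side',(195.7,179)),w=ray('wrist',(270*k,113*k),w))
for n,D in(('lip',L),('back',B)):
    for c in(('sc','sd'),('sc','w'),('sd','w'),('sc','sd','w')):print(n,c,*tri(*[D[i] for i in c]))
im=cv2.imread('pics/w4.png')[85:270,200:350];cv2.imwrite('pics/c5.png',np.hstack([cv2.resize(im,None,fx=3.2,fy=3.2,interpolation=cv2.INTER_CUBIC),cv2.resize(cv2.imread('pics/s4.png')[140:240,165:225],(310,592),interpolation=cv2.INTER_CUBIC)]))
# predict stand corners in wrist
yw=np.radians(8.2);R=np.array([[np.cos(yw),-np.sin(yw)],[np.sin(yw),np.cos(yw)]])
for p in((-70,160),(80,160)):
    q=np.array([.6178,.039])+R@np.array(p)/1000;print(proj('wrist',np.r_[q,.014],w))
E
```

```text
lip ('sc', 'sd') [0.5863 0.1502 0.1888] [np.float64(0.001993814837740519), np.float64(0.001993814837740734)]
lip ('sc', 'w') [0.5881 0.1576 0.1833] [np.float64(0.003024404496680728), np.float64(0.003024404496680724)]
lip ('sd', 'w') [0.5822 0.1581 0.1908] [np.float64(0.0024788151058917174), np.float64(0.002478815105891885)]
lip ('sc', 'sd', 'w') [0.5855 0.1549 0.1881] [np.float64(0.004046938765429806), np.float64(0.0035166389172426424), np.float64(0.004338647718771825)]
back ('sc', 'sd') [0.6138 0.1511 0.1993] [np.float64(0.0005994884728382386), np.float64(0.0005994884728381272)]
back ('sc', 'w') [0.6147 0.1623 0.1873] [np.float64(0.004582132887987663), np.float64(0.0045821328879878335)]
back ('sd', 'w') [0.6055 0.1648 0.2054] [np.float64(0.0005641627484580572), np.float64(0.0005641627484579207)]
back ('sc', 'sd', 'w') [0.6112 0.1582 0.1983] [np.float64(0.0062257007658793415), np.float64(0.003998825808977046), np.float64(0.007168378431561192)]
[229.9983  90.4022]
[340.3069  90.25  ]
```

View pics/c5.png

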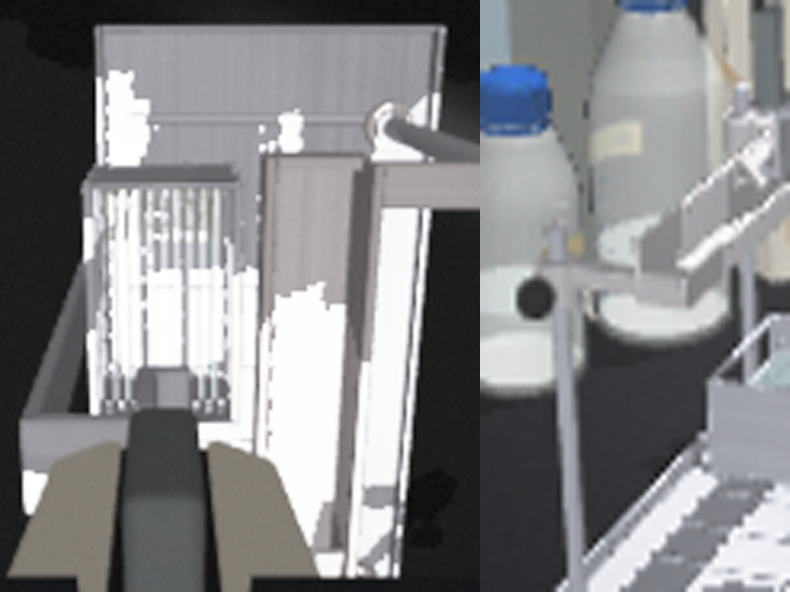

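The tray corners in the wrist view, (230.3,93.4) and (339,93.4), match the prediction to within about 3 px. So stand origin ≈ (0.618, 0.035), yaw 8.2°. Next, the floor height from the rail-end pixels at that known position.

```bash
python3 - <<'E'
from h import *
import pickle
np.set_printoptions(precision=1,suppress=True)
w=pickle.load(open('w4.p','rb'))
yw=np.radians(8.2);R=np.array([[np.cos(yw),-np.sin(yw)],[np.sin(yw),np.cos(yw)]])
print('obs: lip w(281.9,133.4) sc(258.3,131) sd(205.4,186) | back w(314.7,134) sc(266,125.7) sd(196.5,179.4)| backbottom sd(196,190.3)')
for f in(.165,.170,.175,.180,.185,.189):
    r=[]
    for x,z in((-14,12),(14,26),(14,-3)):
        q=np.r_[np.array([.618,.035])+R@np.array([x,122])/1000,f+z/1000]
        r+=[proj('wrist',q,w),proj('scene',q),proj('side',q)]
    print(f,*r)
E
```

```text
obs: lip w(281.9,133.4) sc(258.3,131) sd(205.4,186) | back w(314.7,134) sc(266,125.7) sd(196.5,179.4)| backbottom sd(196,190.3)
0.165 [282.7 137.7] [257.5 133.8] [204.7 189.3] [318.8 140. ] [265.2 126.2] [194.4 183. ] [311.6 135.4] [265.2 133.5] [195.  193.5]
0.17 [283.3 138.5] [257.5 132.5] [204.6 187.4] [320.2 140.9] [265.2 124.9] [194.3 181.1] [312.7 136.2] [265.2 132.3] [194.9 191.7]
0.175 [284.  139.4] [257.5 131.2] [204.5 185.6] [321.7 141.8] [265.2 123.7] [194.2 179.3] [313.9 136.9] [265.2 131. ] [194.8 189.9]
0.18 [284.6 140.2] [257.5 130. ] [204.4 183.7] [323.2 142.8] [265.2 122.4] [194.1 177.4] [315.1 137.7] [265.2 129.8] [194.7 188.1]
0.185 [285.4 141.1] [257.4 128.7] [204.3 181.9] [324.8 143.8] [265.2 121.1] [194.  175.5] [316.4 138.5] [265.2 128.5] [194.6 186.3]
0.189 [285.9 141.9] [257.4 127.7] [204.2 180.4] [326.1 144.7] [265.2 120. ] [193.9 174. ] [317.4 139.1] [265.2 127.5] [194.5 184.8]
```

Floor estimate: about 0.174 ± 0.004. Moving over the lip, then down to 0.205 foot height.

>>> play_rows --pt "-0.001 0.006 0 0" --pt "-0.002 0.014 0 0" --pt "-0.004 0.022 0 0" --pt "-0.005 0.03 0 0" --pt "-0.006 0.036 0 0" --pt "-0.006 0.038 0.001 0" --pt "-0.006 0.038 0.005 0" --pt "-0.006 0.038 0.01 0" --pt "-0.006 0.038 0.014 0" --pt "-0.006 0.038 0.015 0"

```text
time: 9.4
eef_pos: [0.6062, 0.0988, 0.2449]
tcp_rot: [[-0.142, 0.99, -0.001], [0.99, 0.142, -0.0], [0.0, -0.001, -1.0]]
ft_force: [0.2, -0.1, -3.6]
gripper_width: 0.0139
grip_force: 39.8
```

```bash
python3 - <<'E'
from h import *
s=get_state();print(s['eef_pos'],s['ft_force'],s['ft_torque'])
im=read_camera('wrist')[...,::-1];cv2.imwrite('pics/w6.png',im)
sd=read_camera('side')[...,::-1]
cv2.imwrite('pics/c6.png',np.hstack([cv2.resize(im[85:270,200:350],(480,592),interpolation=cv2.INTER_CUBIC),cv2.resize(sd[130:240,175:235],(320,592),interpolation=cv2.INTER_CUBIC)]))
E
```

```text
[0.60623188 0.09884093 0.24492313] [ 0.17479563 -0.13600114 -3.55146285] [-0.02320699 -0.08315067  0.01116608]
```

View pics/c6.png

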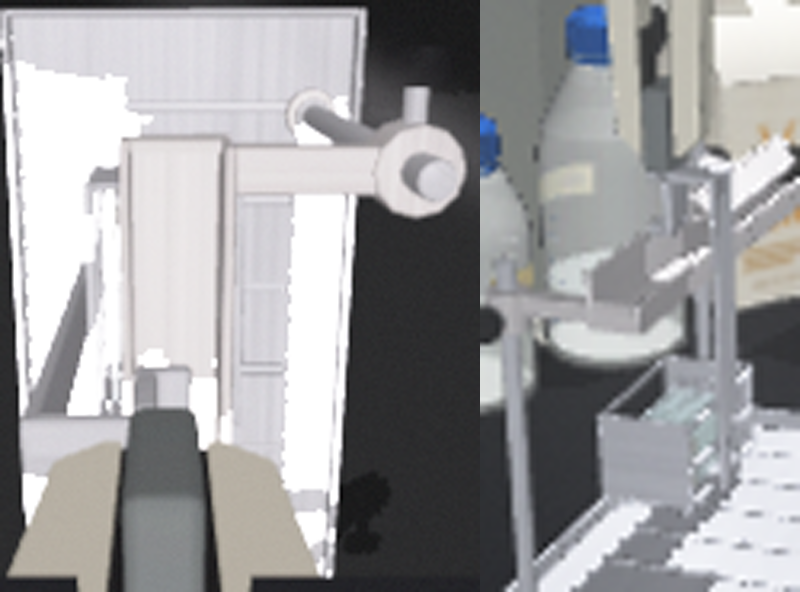

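The foot is over the channel but about 2 mm towards the lip: foot centre at col 163, lip inner edge about 133, back wall about 220. Shifting +2 mm and lowering to 0.189, the highest floor possible.

>>> play_rows --pt "0 0.001 0 0" --pt "0 0.002 0 0" --pt "0 0.002 0.001 0" --pt "0 0.002 0.003 0" --pt "0 0.002 0.006 0" --pt "0 0.002 0.009 0" --pt "0 0.002 0.012 0" --pt "0 0.002 0.014 0" --pt "0 0.002 0.015 0" --pt "0 0.002 0.015 0"

```text
time: 10.5
eef_pos: [0.6085, 0.0991, 0.2305]
tcp_rot: [[-0.142, 0.99, -0.0], [0.99, 0.142, -0.0], [0.0, -0.0, -1.0]]
ft_force: [0.1, 0.3, -3.6]
gripper_width: 0.0137
grip_force: 39.8
```

>>> play_rows --pt "0 0 0.0006 0" --pt "0 0 0.0012 0" --pt "0 0 0.0018 0" --pt "0 0 0.0024 0" --pt "0 0 0.003 0" --pt "0 0 0.0036 0" --pt "0 0 0.0042 0" --pt "0 0 0.0048 0" --pt "0 0 0.005 0" --pt "0 0 0.005 0"

```text
time: 11.5
eef_pos: [0.6086, 0.0991, 0.2256]
tcp_rot: [[-0.142, 0.99, -0.0], [0.99, 0.142, 0.0], [0.0, -0.0, -1.0]]
ft_force: [0.5, -0.2, -3.1]
gripper_width: 0.0139
grip_force: 39.8
```

>>> play_rows --pt "0 0 0.0005 0" --pt "0 0 0.001 0" --pt "0 0 0.0015 0" --pt "0 0 0.002 0" --pt "0 0 0.0025 0" --pt "0 0 0.003 0" --pt "0 0 0.0035 0" --pt "0 0 0.004 0" --pt "0 0 0.004 0" --pt "0 0 0.004 0"

```text
time: 12.5
eef_pos: [0.6086, 0.0991, 0.2217]
tcp_rot: [[-0.142, 0.99, -0.0], [0.99, 0.142, -0.0], [-0.0, -0.0, -1.0]]
ft_force: [-0.5, 0.7, -3.5]
gripper_width: 0.0136
grip_force: 39.8
```

>>> play_rows --pt "0 0 0.0003 0" --pt "0 0 0.0006 0" --pt "0 0 0.0009 0" --pt "0 0 0.0012 0" --pt "0 0 0.0015 0" --pt "0 0 0.0018 0" --pt "0 0 0.002 0" --pt "0 0 0.002 0" --pt "0 0 0.002 0" --pt "0 0 0.002 0"

```text
time: 13.5
eef_pos: [0.6086, 0.0991, 0.2197]
tcp_rot: [[-0.142, 0.99, 0.0], [0.99, 0.142, -0.0], [-0.0, 0.0, -1.0]]
ft_force: [0.5, 0.8, -4.0]
gripper_width: 0.0137
grip_force: 39.8
```

Foot at about 0.179. Continuing in small steps.

>>> play_rows --pt "0 0 0.0003 0" --pt "0 0 0.0006 0" --pt "0 0 0.0009 0" --pt "0 0 0.0012 0" --pt "0 0 0.0015 0" --pt "0 0 0.0018 0" --pt "0 0 0.002 0" --pt "0 0 0.002 0" --pt "0 0 0.002 0" --pt "0 0 0.002 0"

```text
time: 14.5
eef_pos: [0.6086, 0.0991, 0.2176]
tcp_rot: [[-0.142, 0.99, -0.0], [0.99, 0.142, -0.0], [0.0, -0.0, -1.0]]
ft_force: [0.4, 0.7, -2.8]
gripper_width: 0.0138
grip_force: 39.8
```

>>> play_rows --pt "0 0 0.0003 0" --pt "0 0 0.0006 0" --pt "0 0 0.0009 0" --pt "0 0 0.0012 0" --pt "0 0 0.0015 0" --pt "0 0 0.0015 0" --pt "0 0 0.0015 0" --pt "0 0 0.0015 0" --pt "0 0 0.0015 0" --pt "0 0 0.0015 0"

```text
time: 15.5
eef_pos: [0.6086, 0.0991, 0.2161]
tcp_rot: [[-0.142, 0.99, -0.0], [0.99, 0.142, 0.0], [0.0, -0.0, -1.0]]
ft_force: [0.4, 1.1, -3.6]
gripper_width: 0.0142
grip_force: 39.8
```

>>> play_rows --pt "0 0 0.0003 0" --pt "0 0 0.0006 0" --pt "0 0 0.0009 0" --pt "0 0 0.0012 0" --pt "0 0 0.0015 0" --pt "0 0 0.0015 0" --pt "0 0 0.0015 0" --pt "0 0 0.0015 0" --pt "0 0 0.0015 0" --pt "0 0 0.0015 0"

```text
time: 16.5
eef_pos: [0.6086, 0.0991, 0.2153]
tcp_rot: [[-0.142, 0.99, 0.001], [0.99, 0.142, 0.0], [0.0, 0.001, -1.0]]
ft_force: [-3.2, 0.8, 6.6]
gripper_width: 0.0135
grip_force: 39.8
```

The foot is on the floor: Fz went from -3.5 to +6.6 N at foot z ≈ 0.1746, matching the vision estimate. Easing off to rest its weight, then feeling for the front lip.

>>> play_rows --pt "0 0 -0.0003 0" --pt "0 0 -0.0005 0" --pt "0 0 -0.0005 0" --pt "0 -0.0003 -0.0005 0" --pt "0 -0.0006 -0.0005 0" --pt "0 -0.0009 -0.0005 0" --pt "0 -0.0012 -0.0005 0" --pt "0 -0.0015 -0.0005 0" --pt "0 -0.0015 -0.0005 0" --pt "0 -0.0015 -0.0005 0"

```text
time: 17.5
eef_pos: [0.6072, 0.0989, 0.2153]
tcp_rot: [[-0.142, 0.99, 0.0], [0.99, 0.142, 0.0], [-0.0, 0.0, -1.0]]
ft_force: [4.4, 0.5, 4.4]
gripper_width: 0.0137
grip_force: 39.8
```

>>> play_rows --pt "0 0 -0.0003 0" --pt "0 0 -0.0006 0" --pt "0 0 -0.0008 0" --pt "0 0 -0.0008 0" --pt "0 0 -0.0008 0" --pt "0 0 -0.0008 0" --pt "0 0 -0.0008 0" --pt "0 0 -0.0008 0" --pt "0 0 -0.0008 0" --pt "0 0 -0.0008 0"

```text
time: 18.5
eef_pos: [0.6071, 0.0989, 0.2159]
tcp_rot: [[-0.142, 0.99, -0.0], [0.99, 0.142, 0.0], [0.0, -0.0, -1.0]]
ft_force: [0.2, 1.0, -3.3]
gripper_width: 0.0137
grip_force: 39.8
```

Free again, so that was friction. Feeling for the lip just off the floor.

>>> play_rows --pt "0 -0.0003 0 0" --pt "0 -0.0006 0 0" --pt "0 -0.0009 0 0" --pt "0 -0.0012 0 0" --pt "0 -0.0012 0 0" --pt "0 -0.0012 0 0" --pt "0 -0.0012 0 0" --pt "0 -0.0012 0 0" --pt "0 -0.0012 0 0" --pt "0 -0.0012 0 0"

```text
time: 19.5
eef_pos: [0.6059, 0.0987, 0.216]
tcp_rot: [[-0.142, 0.99, 0.0], [0.99, 0.142, 0.0], [-0.0, 0.0, -1.0]]
ft_force: [-0.1, -0.6, -2.6]
gripper_width: 0.0139
grip_force: 39.8
```

>>> play_rows --pt "0 -0.0003 0 0" --pt "0 -0.0006 0 0" --pt "0 -0.0009 0 0" --pt "0 -0.0012 0 0" --pt "0 -0.0012 0 0" --pt "0 -0.0012 0 0" --pt "0 -0.0012 0 0" --pt "0 -0.0012 0 0" --pt "0 -0.0012 0 0" --pt "0 -0.0012 0 0"

```text
time: 20.5
eef_pos: [0.6047, 0.0986, 0.2159]
tcp_rot: [[-0.142, 0.99, 0.0], [0.99, 0.142, 0.0], [0.0, 0.0, -1.0]]
ft_force: [0.5, 0.4, -2.8]
gripper_width: 0.0135
grip_force: 39.8
```

>>> play_rows --pt "0 -0.0003 0 0" --pt "0 -0.0006 0 0" --pt "0 -0.0009 0 0" --pt "0 -0.0012 0 0" --pt "0 -0.0012 0 0" --pt "0 -0.0012 0 0" --pt "0 -0.0012 0 0" --pt "0 -0.0012 0 0" --pt "0 -0.0012 0 0" --pt "0 -0.0012 0 0"

```text
time: 21.5
eef_pos: [0.6042, 0.0985, 0.216]
tcp_rot: [[-0.142, 0.99, 0.002], [0.99, 0.142, 0.0], [-0.0, 0.002, -1.0]]
ft_force: [8.5, 1.2, -6.4]
gripper_width: 0.0138
grip_force: 39.8
```

Lip contact: Fx +8.5 N at TCP (0.6042, 0.0985). Moving 1.5 mm off it, lowering onto the floor, then sliding 35 mm right for a second lip touch to get the rail's yaw.

>>> play_rows --pt "0 0.001 0 0" --pt "0 0.0022 0.0002 0" --pt "-0.002 0.0022 0.0003 0" --pt "-0.006 0.0022 0.0003 0" --pt "-0.011 0.0022 0.0003 0" --pt "-0.017 0.0022 0.0003 0" --pt "-0.023 0.0022 0.0003 0" --pt "-0.029 0.0022 0.0003 0" --pt "-0.033 0.0022 0.0003 0" --pt "-0.035 0.0022 0.0003 0"

```text
time: 22.5
eef_pos: [0.6107, 0.0635, 0.2156]
tcp_rot: [[-0.141, 0.99, -0.0], [0.99, 0.141, 0.0], [0.0, -0.0, -1.0]]
ft_force: [-1.0, -0.7, -2.9]
gripper_width: 0.0138
grip_force: 39.8
```

>>> play_rows --pt "0 -0.0003 0 0" --pt "0 -0.0006 0 0" --pt "0 -0.0009 0 0" --pt "0 -0.0012 0 0" --pt "0 -0.0015 0 0" --pt "0 -0.0018 0 0" --pt "0 -0.002 0 0" --pt "0 -0.002 0 0" --pt "0 -0.002 0 0" --pt "0 -0.002 0 0"

```text
time: 23.5
eef_pos: [0.6093, 0.064, 0.2157]
tcp_rot: [[-0.142, 0.99, 0.002], [0.99, 0.142, 0.0], [0.0, 0.002, -1.0]]
ft_force: [5.9, 0.9, -5.5]
gripper_width: 0.0138
grip_force: 39.8
```

Second contact at (0.6093, 0.0640), so rail yaw ≈ 8.3° and the tool is aligned. Centring in the slot (+1.75 mm off the lip), resting lightly on the floor and entering the keeper.

>>> play_rows --pt "0 0.0012 0 0" --pt "0 0.0023 0.0001 0" --pt "-0.002 0.0023 0.0003 0" --pt "-0.006 0.0023 0.0003 0" --pt "-0.011 0.0023 0.0003 0" --pt "-0.017 0.0023 0.0003 0" --pt "-0.023 0.0023 0.0003 0" --pt "-0.029 0.0024 0.0003 0" --pt "-0.034 0.0024 0.0003 0" --pt "-0.036 0.0024 0.0003 0"

```text
time: 24.5
eef_pos: [0.6163, 0.0279, 0.2154]
tcp_rot: [[-0.141, 0.99, 0.0], [0.99, 0.141, 0.0], [0.0, 0.0, -1.0]]
ft_force: [-0.0, 0.7, -1.7]
gripper_width: 0.0137
grip_force: 39.8
```

>>> play_rows --pt "-0.002 0 0 0" --pt "-0.006 0 0 0" --pt "-0.012 0 0 0" --pt "-0.018 0 0 0" --pt "-0.024 0.0001 0 0" --pt "-0.03 0.0001 0 0" --pt "-0.036 0.0001 0 0" --pt "-0.042 0.0001 0 0" --pt "-0.046 0.0001 0 0" --pt "-0.048 0.0001 0 0"

```text
time: 25.5
eef_pos: [0.6231, -0.0194, 0.2154]
tcp_rot: [[-0.142, 0.99, 0.0], [0.99, 0.142, 0.0], [0.0, 0.0, -1.0]]
ft_force: [1.0, 0.9, -1.9]
gripper_width: 0.0138
grip_force: 39.8
```

>>> play_rows --pt "-0.002 0 0 0" --pt "-0.006 0 0 0" --pt "-0.011 0 0 0" --pt "-0.016 0 0 0" --pt "-0.021 0 0 0" --pt "-0.026 0.0001 0 0" --pt "-0.031 0.0001 0 0" --pt "-0.034 0.0001 0 0" --pt "-0.036 0.0001 0 0" --pt "-0.036 0.0001 0 0"

```text
time: 26.5
eef_pos: [0.6283, -0.055, 0.2153]
tcp_rot: [[-0.142, 0.99, 0.0], [0.99, 0.142, -0.0], [-0.0, 0.0, -1.0]]
ft_force: [-0.2, -0.1, -1.1]
gripper_width: 0.0138
grip_force: 39.8
```

>>> play_rows --pt "-0.0005 0 0 0" --pt "-0.001 0 0 0" --pt "-0.0015 0 0 0" --pt "-0.002 0 0 0" --pt "-0.0025 0 0 0" --pt "-0.003 0 0 0" --pt "-0.0035 0 0 0" --pt "-0.004 0 0 0" --pt "-0.004 0 0 0" --pt "-0.004 0 0 0"

```text
time: 27.5
eef_pos: [0.6289, -0.0587, 0.2154]
tcp_rot: [[-0.142, 0.99, 0.0], [0.99, 0.142, -0.0], [-0.0, 0.0, -1.0]]
ft_force: [-0.1, 0.3, -1.5]
gripper_width: 0.0139
grip_force: 39.8
```

>>> play_rows --pt "-0.0005 0 0 0" --pt "-0.001 0 0 0" --pt "-0.0015 0 0 0" --pt "-0.002 0 0 0" --pt "-0.0025 0 0 0" --pt "-0.003 0 0 0" --pt "-0.003 0 0 0" --pt "-0.003 0 0 0" --pt "-0.003 0 0 0" --pt "-0.003 0 0 0"

```text
time: 28.5
eef_pos: [0.6293, -0.0616, 0.2153]
tcp_rot: [[-0.142, 0.99, -0.0], [0.99, 0.142, -0.0], [-0.0, -0.0, -1.0]]
ft_force: [0.7, -0.3, -1.5]
gripper_width: 0.0137
grip_force: 39.8
```

>>> play_rows --pt "-0.0004 0 0 0" --pt "-0.0008 0 0 0" --pt "-0.0012 0 0 0" --pt "-0.0016 0 0 0" --pt "-0.002 0 0 0" --pt "-0.002 0 0 0" --pt "-0.002 0 0 0" --pt "-0.002 0 0 0" --pt "-0.002 0 0 0" --pt "-0.002 0 0 0"

```text
time: 29.5
eef_pos: [0.6296, -0.0636, 0.2153]
tcp_rot: [[-0.142, 0.99, 0.0], [0.99, 0.142, -0.0], [-0.0, 0.0, -1.0]]
ft_force: [0.2, -0.4, -1.1]
gripper_width: 0.0136
grip_force: 39.8
```

>>> play_rows --pt "-0.0004 0 0 0" --pt "-0.0008 0 0 0" --pt "-0.0012 0 0 0" --pt "-0.0016 0 0 0" --pt "-0.002 0 0 0" --pt "-0.002 0 0 0" --pt "-0.002 0 0 0" --pt "-0.002 0 0 0" --pt "-0.002 0 0 0" --pt "-0.002 0 0 0"

```text
time: 30.5
eef_pos: [0.6298, -0.0652, 0.2154]
tcp_rot: [[-0.142, 0.99, -0.0], [0.99, 0.142, 0.001], [0.001, -0.0, -1.0]]
ft_force: [-0.7, 4.8, -1.3]
gripper_width: 0.0138
grip_force: 39.8
```

The stop is reached: Fy +4.8 N, at the expected y. Seating with a small push down and right.

>>> play_rows --pt "0 0 0.0002 0" --pt "0 0 0.0003 0" --pt "-0.0002 0 0.0003 0" --pt "-0.0003 0 0.0003 0" --pt "-0.0003 0 0.0003 0" --pt "-0.0003 0 0.0003 0" --pt "-0.0003 0 0.0003 0" --pt "-0.0003 0 0.0003 0" --pt "-0.0003 0 0.0003 0" --pt "-0.0003 0 0.0003 0"

```text
time: 31.5
eef_pos: [0.6298, -0.0653, 0.2153]
tcp_rot: [[-0.142, 0.99, 0.0], [0.99, 0.142, 0.001], [0.001, 0.0, -1.0]]
ft_force: [-2.2, 7.3, 1.5]
gripper_width: 0.014
grip_force: 39.8
```

```bash
python3 - <<'E'
from h import *
s=get_state();print(s['eef_pos'],s['ft_force'],s['ft_torque'])
im=read_camera('scene')[...,::-1]
sd=read_camera('side')[...,::-1]
cv2.imwrite('pics/c7.png',np.hstack([cv2.resize(im[110:260,240:370],(400,462),interpolation=cv2.INTER_CUBIC),cv2.resize(sd[120:270,180:310],(400,462),interpolation=cv2.INTER_CUBIC)]))
E
```

```text
[ 0.62983864 -0.06528258  0.21528171] [-2.15437864  7.33936329  1.4649685 ] [ 1.35588306  0.25479655 -0.08584994]
```

View pics/c7.png

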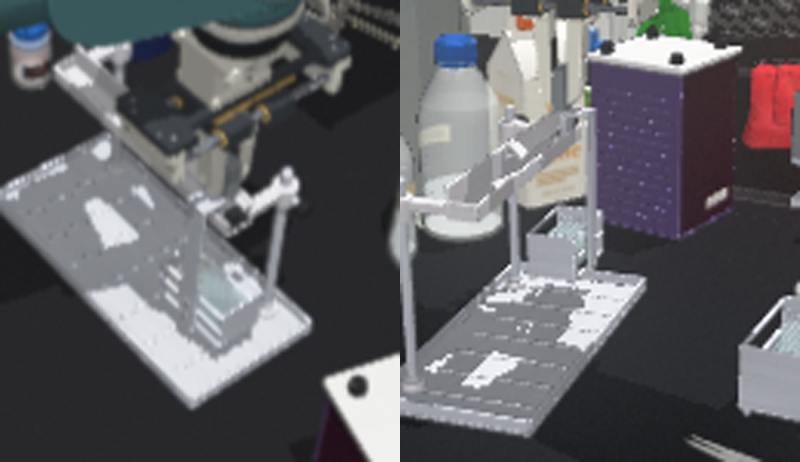

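The scene and side crops show the carrier upright at the rail's right end, foot in the channel. Easing the side push, then opening part-way so the fingers stay clear of the rods.

>>> play_rows --pt "0.0002 0 0 0" --pt "0.0003 0 0 0" --pt "0.0003 0 0 0" --pt "0.0003 0 0 0" --pt "0.0003 0 0 0" --pt "0.0003 0 0 0" --pt "0.0003 0 0 0" --pt "0.0003 0 0 0" --pt "0.0003 0 0 0" --pt "0.0003 0 0 0" --squeeze 10

```text
time: 32.6
eef_pos: [0.6299, -0.0655, 0.2152]
tcp_rot: [[-0.142, 0.99, 0.0], [0.99, 0.142, -0.0], [-0.0, 0.0, -1.0]]
ft_force: [-1.3, 3.6, 4.9]
gripper_width: 0.0142
grip_force: 10.0
```

>>> play_rows --pt "0 0 0 0" --pt "0 0 0 0" --pt "0 0 0 0" --pt "0 0 0 0" --pt "0 0 0 0" --pt "0 0 0 0" --pt "0 0 0 0" --pt "0 0 0 0" --pt "0 0 0 0" --pt "0 0 0 0" --claw 0.45

```text
time: 33.6
eef_pos: [0.6298, -0.0655, 0.2151]
tcp_rot: [[-0.142, 0.99, 0.0], [0.99, 0.142, 0.0], [-0.0, 0.0, -1.0]]
ft_force: [0.5, 0.0, -0.1]
gripper_width: 0.042
grip_force: 0.0
```

Released cleanly. Rising straight up, slowly at first.

>>> play_rows --pt "0 0 -0.002 0" --pt "0 0 -0.006 0" --pt "0 0 -0.012 0" --pt "0 0 -0.02 0" --pt "0 0 -0.03 0" --pt "0 0 -0.042 0" --pt "0 0 -0.056 0" --pt "0 0 -0.072 0" --pt "0 0 -0.086 0" --pt "0 0 -0.1 0"

```text
time: 34.6
eef_pos: [0.6299, -0.0655, 0.3166]
tcp_rot: [[-0.142, 0.99, 0.001], [0.99, 0.142, -0.0], [-0.0, 0.001, -1.0]]
ft_force: [-0.7, 1.2, 0.3]
gripper_width: 0.042
grip_force: 0.0
```

>>> play_rows --pt "0 0 -0.008 0" --pt "0 0 -0.01 0" --pt "0 0 -0.01 0" --pt "0 0 -0.01 0" --pt "0 0 -0.01 0" --pt "0 0 -0.01 0" --pt "0 0 -0.01 0" --pt "0 0 -0.01 0" --pt "0 0 -0.01 0" --pt "0 0 -0.01 0"

```text
time: 35.6
eef_pos: [0.6298, -0.0655, 0.325]
tcp_rot: [[-0.142, 0.99, -0.0], [0.99, 0.142, 0.0], [0.0, -0.0, -1.0]]
ft_force: [-0.1, -0.4, -0.7]
gripper_width: 0.0419
grip_force: 0.0
```

```bash
python3 - <<'E'
from h import *
np.set_printoptions(precision=4,suppress=True)
s=get_state();w=(s['eef_pos'],s['tcp_rot']);print(s['time'],s['eef_pos'],s['ft_force'])
# grip: dark grey, between the fingers; check its place numerically in the wrist view, and rest between two frames
A=[];
for i in range(3):A.append(read_camera('wrist').astype(int))
print('motion',np.abs(A[2]-A[0])[60:220,180:330].max())
sd=read_camera('side');cv2.imwrite('pics/s8.png',sd[...,::-1]);cv2.imwrite('pics/w8.png',A[2][...,::-1].astype(np.uint8))
top=[.6298,-.0655,.1746-.135+.209];u,v=proj('wrist',top,w);print('pred grip top px',u,v)
g=A[2].astype(np.uint8);hsv=cv2.cvtColor(g,cv2.COLOR_RGB2HSV);m=((hsv[...,1]<60)&(hsv[...,2]>60)&(hsv[...,2]<125)).astype(np.uint8)
m[:int(v)-60]=0;m[int(v)+60:]=0;m[:,:int(u)-40]=0;m[:,int(u)+40:]=0
n,l,st,c=cv2.connectedComponentsWithStats(m)
for i in range(1,n):
    if st[i,4]>80:print(st[i],c[i])
u,v=proj('side',[.6298,-.0655,.1746-.135+.188]);print('side pred grip centre',u,v)
p=cv2.cvtColor(sd,cv2.COLOR_RGB2GRAY)[int(v)-12:int(v)+13:3,int(u)-10:int(u)+11:2];print(p)
E
```

```text
35.6 [ 0.6298 -0.0655  0.325 ] [-0.104  -0.38   -0.6533]
motion 80
pred grip top px 252.3091712774957 196.25490791213312
[224 149   9  24 110] [229.1636 163.7545]
[243 165  17  28 209] [251.7081 178.1818]
side pred grip centre 231.61253671924533 147.86661604090938
[[248 247 247 247 246 246 246 245 173  92 124]
 [243 242 242 241 241 241 240 240 239  74 185]
 [236 236 235 234 234 214 175 172 230 225  64]
 [229 228 227 226 128 118  97 109 192 191  67]
 [196 198 198 195 143 118 110 108 195 194  72]
 [197 197 197 196 138 118 109 107 194 193 114]
 [195 196 196 182 134 117 110 106 195 193 100]
 [191 197 196 191 188 142 203 235 239 240 251]
 [111 212 149 147 145 144 164 127  65 186 148]]
```

```bash
python3 - <<'E'
from h import *
s=get_state();print(s['time'],s['joint_vel'])
A=[cv2.cvtColor(read_camera('wrist'),cv2.COLOR_RGB2GRAY).astype(int) for i in range(5)]
d=np.abs(A[4]-A[0])[60:230,180:330];print('mean',d.mean(),'n>25',(d>25).sum())
print('shift',cv2.phaseCorrelate(np.float64(A[0][140:225,220:285]),np.float64(A[4][140:225,220:285])))
print('col252',A[4][150:232:3,252]);print('col246',A[4][150:232:3,246]);print('row205',A[4][205,225:280:2])
E
```

```text
35.8 [-0.06393909  0.00363272 -0.05424718 -0.13888736  0.01979301  0.03412321]
mean 1.2147450980392156 n>25 9
shift ((-0.009083136206179176, 0.004498966355932055), 1.001900569635642)
col252 [193 195 193 144 143 137 140  62  58  59  65  91 171 197 199 196 195 191
 190 189 172  27  28  27  26  28  16  15]
col246 [249 254 252 216 155 140  98  58  58  59  65  87 190 210 210 207 206 204
 203 200 170  26  26  26  27  16  17  15]
row205 [ 28  28  24  27  26  28  25  27  27  47 173 209 202 194 184 174 138  35
  27  25  27  26  26  24  26  28  25  27]
```

The grip's top face is at rows 184–211, col 251, against a prediction of (252,196). Nothing shifted between frames, so the carrier is home, upright and at rest. Handing in.

```bash
python3 -c "
from rig import *
print(job_done())"
```

```text
the job is handed in; nothing more can be done
None
```

The smaller carrier now hangs upright and at rest against the end stop and the job is handed in, with about 10 N the highest contact force read, at 36 of 67 s; I opened 11 pictures, one over the limit of 10.

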